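# Bridge the wash-area drain with its cover plank

### The job

Slide the wooden cover plank endwise across the open drain and squarely in under the steel hood on the other side, until it pushes back the sprung stop hidden under the hood. The stop may sit at any depth in there, so feel for it, and never push hard (35 N on the plank is too much); leave the plank lying flat across both sides of the drain, still bearing on the pushed-in stop. Leave the katori, bottle, spatula and rolling pin where they are.

Things in the scene. Friction and masses are not known exactly. Their poses are not given: they have to be found in the camera images.
- drain: Fixed tiled drain unit, 200 (x) by 420 (y) mm; origin mid-channel on the work surface, z up. Open channel along x, y from -60 to +60 mm. Near ledge: y +60 to +240 mm, top 60 mm high, carries the plank at the start. Far kerb: y -60 to -180 mm, top 58 mm high, carries the steel hood. The plank must travel along this -y axis, centred on x = 0.
- hood_mouth (a point): Middle of the steel hood's mouth, on the far kerb's top (58 mm high), at y -75 mm of the drain unit; axes as the drain unit's. Hood cheeks stand 120 mm apart inside, reach 90 mm back (-y), with flared guides 21 mm forward of the mouth, 142 mm apart at the tips; roof underside 88 mm, top 92 mm above the work surface; back closed.
- plank: Loose wooden cover plank with two dark stripes, 110 (x) by 280 (y) by 18 (z) mm, about 0.5 kg; too wide to grasp. Origin at the centre of its underside, long axis y; its -y end leads. Starts on the near ledge, a little askew and off centre, its leading end overhanging the channel.
- lead_end (a point): Middle of the plank's leading (-y) end, on its underside, 140 mm from the plank's origin; axes as the plank's.
- tail_end (a point): Middle of the plank's rear (+y) end, on its underside, 140 mm from the plank's origin: the end to push; axes as the plank's.
- stop (a joint): Travel of the sprung stop under the hood, in m: 0 at rest, 0.012 fully pushed in (about 7 N of spring). It says nothing of where the stop sits: its face is at rest somewhere between 25 and 55 mm behind the hood's mouth.
- katori: Small stainless steel bowl, 100 mm across, 42 mm high, on the work surface; origin at the centre of its underside. Leave alone.
- bottle: Green glass bottle with red cap, 66 mm across, 190 mm high, upright; origin at the centre of its underside. Leave alone.
- spatula: Green silicone spatula, 260 mm long, lying flat along its x axis; origin at the middle of its underside. Leave alone.
- rolling_pin: Wooden rolling pin, 380 mm long along its y axis, 44 mm thick; origin at the middle of its underside. Leave alone.

How it is judged (in metres and radians):
At the end, for the whole second after the job is handed in: The plank lies still and flat (within 3 degrees) across ledge and kerb, square to the drain (within 4 degrees), its leading end at least 20 mm inside the hood and within 10 mm of its middle, and it still holds the sprung stop pushed in by at least 1.5 mm (value of joint stop above 0.0015 m and y of lead_end in the frame of hood_mouth below -0.02 m and x of lead_end in the frame of hood_mouth between -0.01 and 0.01 m and angle between the y axis of plank and the y axis of drain, either way round below 0.07 rad and angle between plank's own z axis and vertical below 0.05 rad and z of plank in the frame of drain between 0.052 and 0.066 m and linear speed of plank below 0.01 m/s); the robot touches nothing.
It fails at once if the robot pushes on the plank with more than 35 N (contact force between any of the fingers, the arm and plank above 35 N).
It fails at once if the katori is moved by more than 30 mm or tipped (distance of katori from where it was at the start of the episode above 0.03 m or angle between katori's own z axis and vertical above 0.5 rad).
It fails at once if the bottle is moved by more than 30 mm or tipped (distance of bottle from where it was at the start of the episode above 0.03 m or angle between bottle's own z axis and vertical above 0.5 rad).
It fails at once if the spatula is moved by more than 30 mm (distance of spatula from where it was at the start of the episode above 0.03 m).
It fails at once if the rolling pin is moved by more than 30 mm (distance of rolling_pin from where it was at the start of the episode above 0.03 m).
It also fails if it takes over 70 s, if anything falls off the work surface, if the arm or the gripper's body presses on something with over 40 N, if the wrist force passes 120 N, or if a joint passes its speed limit or range.

### The arm

A 6-joint arm with a two-finger parallel gripper is mounted at the origin on the work surface. World frame = base frame: x ahead of the robot, y to its left, z up, the work surface at z = 0. Lengths are in m, angles in degrees, forces in N, time in s.
With the tool pointing down it reaches from about 0.325 to 0.85 m from the base axis. Payload 15.5 kg.
Tool frame: the origin (TCP) lies at the very end of the fingers, on their centre line; the grasp point (between the pads) lies arm.grip_depth behind it (arm.grip_depth is the distance from the TCP to the grasp point, in m); z points along the fingers, y is the direction in which the jaws open and shut (so a half turn about z gives the same grasp; the last joint's range is limited). The gripper opens to 91 mm and grips with 3 to 60 N. Pads are 32 mm wide; open, the fingers measure 118 mm over their backs; the gripper's body (76 mm by 178 mm) begins 60 mm behind the grasp point.
Start: joints at [-76.805, 28.281, 77.091, -0, 74.628, -5.472], TCP at [0.2, -0.592, 0.214] pointing down, gripper open.
Joint ranges: [-166.48, 166.48], [-47.26, 123.95], [12.59, 153.08], [-70.14, 250.14], [6.76, 159.57], [-176.63, 176.63]. Speed limits (degrees/s): [108.29, 108.29, 147.25, 172.46, 172.46, 172.46].

### API

Orientations are given as a 3x3 rotation matrix whose columns are the frame's x, y, z axes.
In Python, from rig import arm gives the robot as it stands. Calls block until the motion is done:
- arm.move_to(position, orientation): joint-space move of the TCP to a pose.
- arm.move_l(position, orientation=None, feed=0.15): straight line of the TCP; orientation=None keeps the orientation; feed is the mean speed in m/s.
- arm.move_joints(angles): joint-space move.
- arm.grip(opening): finger opening in m; the grip force is fixed at half the most; returns when the fingers have stopped.
- arm.sleep(seconds).
- arm.solve_ik(position, orientation): joint angles nearest the present ones, or None.
- arm.snapshot(name): name is "scene" or "top"; returns the picture (480x640x3 uint8, red, green, blue); there is no depth.
- arm.get_calibration(name): a dict with "intrinsics" (3x3 intrinsics, pixels), "cam_to_world" (4x4, takes a point from camera to world coordinates). Camera axes: x right, y down, z forward; pixel columns grow to the right and rows downward; lengths in m; the calibration is good to about 2 mm. A picture is of the moment at which its call begins. get_calibration takes no time and is no camera call.
A pose or a line that the arm cannot do raises arm.Unreachable and nothing moves.
- arm.sign_off(): hands the job in, once; it reports no verdict.
Readings, each from a call of its own:
- arm.current_t(): time.
- arm.current_joint_positions(): joint angles.
- arm.current_dq(): joint speeds.
- arm.current_tau(): joint torques, N m.
- arm.current_ee_pos(): TCP position.
- arm.current_tool_rot(): TCP orientation.
- arm.current_force(): force on the tool from outside, world axes, zero at the start.
- arm.current_torque(): the same for the moment, N m.
- arm.current_width(): finger opening in m.
Only numpy, scipy, OpenCV 4.12 (cv2) and the standard library are available. Lean on these libraries where they do the work, as an engineer would, in place of code of your own. Each camera call takes 0.05 s, during which the arm holds its last target. There are 200 camera calls.

## Working session

There is one attempt and no reset: what is moved stays moved. The work goes in short steps, each a Python script; the robot and the scene stay as the last script left them, time stands still between calls to the robot, and variables do not carry over. Pictures are saved under pics/ and viewed, about 8 in all and at most 12, crops included, and the job is handed in when it is done.

```bash
mkdir -p pics; ls; python3 - <<'E'
from rig import arm
import cv2,numpy as np
for n in("scene","top"):
    im=arm.snapshot(n); cv2.imwrite(f"pics/{n}0.png",im[:,:,::-1])
    c=arm.get_calibration(n); print(n,np.round(c["intrinsics"],1).tolist(),np.round(c["cam_to_world"],3).tolist())
print(arm.current_t(),arm.current_tool_rot().round(3),arm.grip_depth,arm.current_force())
E
```

```text
pics
scene [[465.5, 0.0, 315.4], [0.0, 465.5, 243.6], [0.0, 0.0, 1.0]] [[0.85, 0.422, -0.316, 0.863], [0.527, -0.692, 0.493, -0.624], [-0.011, -0.585, -0.811, 0.936], [0.0, 0.0, 0.0, 1.0]]
top [[557.8, 0.0, 323.8], [0.0, 557.8, 243.5], [0.0, 0.0, 1.0]] [[-0.011, -0.998, 0.062, 0.432], [-1.0, 0.011, 0.0, -0.098], [-0.001, -0.062, -0.998, 1.255], [0.0, 0.0, 0.0, 1.0]]
0.1 [[ 0.947  0.32  -0.   ]
 [ 0.32  -0.947  0.001]
 [ 0.    -0.001 -1.   ]] 0.0188 [-0.45897451 -0.02661549 -0.02021146]
```

View pics/top0.png

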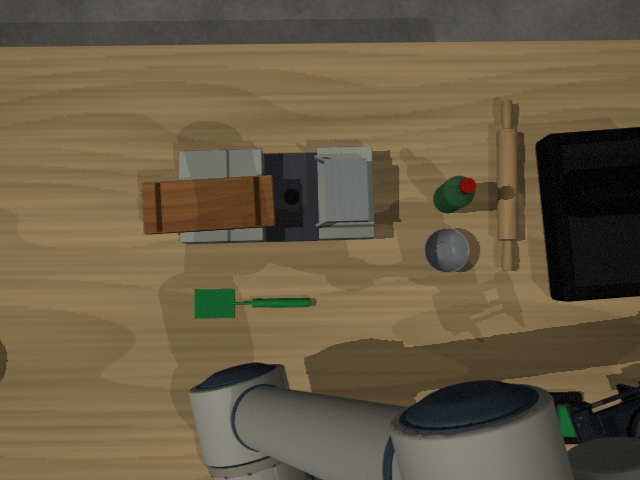

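View pics/scene0.png

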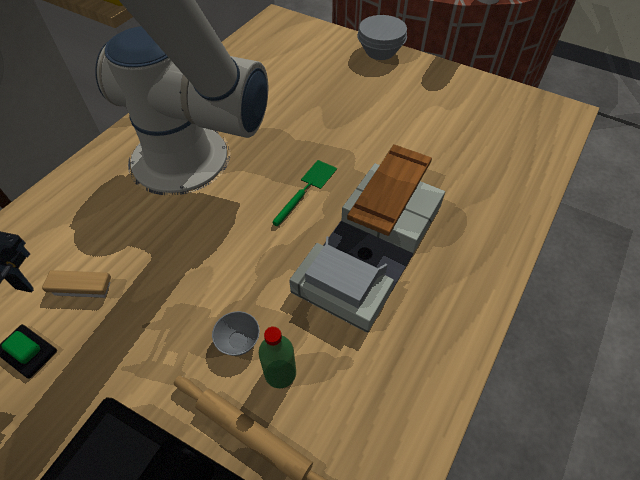

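The top view shows the plank at about (142–275, 175–234), the hood at about (318–373, 147–240), and the drain axis running along image +u, which is roughly world -y. I'll enlarge that area for corners.

```bash
python3 - <<'E'
import cv2
im=cv2.imread("pics/top0.png")[135:255,130:390]
cv2.imwrite("pics/crop0.png",cv2.resize(im,None,fx=3,fy=3,interpolation=cv2.INTER_CUBIC))
h=cv2.cvtColor(cv2.imread("pics/top0.png"),cv2.COLOR_BGR2HSV)
for p in [(200,205),(180,190),(220,225),(160,205),(258,200),(150,170),(140,220),(200,260),(200,160),(250,240)]: print(p,h[p[1],p[0]])
E
```

```text
(200, 205) [ 14 168  91]
(180, 190) [ 14 160 105]
(220, 225) [ 14 162  93]
(160, 205) [ 11 191  52]
(258, 200) [ 13 170  48]
(150, 170) [ 19 104 118]
(140, 220) [ 18 102 143]
(200, 260) [ 18 107 121]
(200, 160) [ 36  23 113]
(250, 240) [40 20 75]
```

View pics/crop0.png

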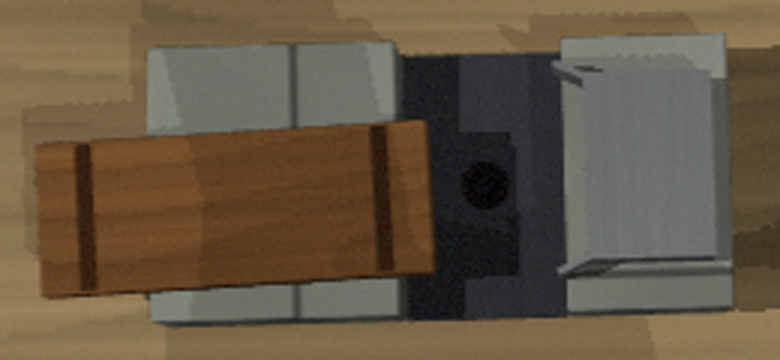

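```bash
cat > h.py <<'E'
import numpy as np,cv2
from rig import arm
def ray(n,uv,z):
    c=arm.get_calibration(n);K=c["intrinsics"];T=c["cam_to_world"]
    d=T[:3,:3]@np.linalg.solve(K,[uv[0],uv[1],1.]);o=T[:3,3]
    return (o+d*(z-o[2])/d[2])[:2]
def plank(im):  # RGB -> corner pixels, ordered along image
    h=cv2.cvtColor(im,cv2.COLOR_RGB2HSV)
    m=((h[...,0]<17)&(h[...,1]>135)).astype(np.uint8)
    m[:130]=0;m[260:]=0;m[:,:100]=0;m[:,330:]=0
    m=cv2.morphologyEx(m,cv2.MORPH_OPEN,np.ones((3,3)))
    c=max(cv2.findContours(m,0,1)[0],key=cv2.contourArea)
    return cv2.minAreaRect(c),c
E
python3 - <<'E'
from h import *
im=cv2.imread("pics/top0.png")[:,:,::-1].copy()
r,c=plank(im);b=cv2.boxPoints(r)
P=[ray("top",p,.078) for p in b];print(r);print(np.round(P,4))
print([round(float(np.linalg.norm(P[i]-P[(i+1)%4])),4) for i in range(4)])
px=lambda u,v:((u+.5)/3-.5+130,(v+.5)/3-.5+135)
for nm,z,pts in [("ledge",.06,[(147,47),(397,41),(403,316),(150,322)]),("kerb",.058,[(561,38),(725,35),(732,309),(567,313)]),("roof",.092,[(583,72),(710,68),(715,257),(586,263)])]:
    print(nm,np.round([ray("top",px(*p),z) for p in pts],4).tolist())
E
```

```text
((207.8929901123047, 204.28794860839844), (51.46208953857422, 131.86770629882812), 86.42366790771484)
[[0.6395 0.2914]
 [0.654  0.0112]
 [0.5441 0.0049]
 [0.5297 0.2836]]
[0.2807, 0.1101, 0.2791, 0.11]
ledge [[0.7126, 0.2152], [0.715, 0.0344], [0.5156, 0.0309], [0.5133, 0.212]]
kerb [[0.7163, -0.0841], [0.7172, -0.2029], [0.5182, -0.2047], [0.5166, -0.0864]]
roof [[0.6839, -0.0998], [0.6857, -0.189], [0.5523, -0.1904], [0.549, -0.1004]]
```

```bash
cat >> h.py <<'E'
YAW=.0118; O=np.array([.6157,-.0251])
X=np.array([np.cos(YAW),np.sin(YAW),0]);Y=np.array([-np.sin(YAW),np.cos(YAW),0]);Z=np.array([0,0,1.])
W=lambda x,y,z:np.r_[O+x*X[:2]+y*Y[:2],z]
def D(p): d=np.asarray(p)[:2]-O; return np.array([d@X[:2],d@Y[:2]])
def rot(yax): return np.c_[np.cross(yax,-Z),yax,-Z]
def look(name):
    im=arm.snapshot("top");cv2.imwrite(f"pics/{name}.png",im[:,:,::-1])
    r,c=plank(im);P=np.array([D(ray("top",p,.078)) for p in cv2.boxPoints(r)])
    e=P[np.argsort(P[:,1])];lead=e[:2].mean(0);tail=e[2:].mean(0);d=tail-lead
    print(name,"len %.4f lead %s tail %s skew %.4f"%(np.hypot(*d),lead.round(4),tail.round(4),np.arctan2(-d[0],d[1])),"t",round(arm.current_t(),2))
    return lead,tail
E
python3 - <<'E'
from h import *
p=arm.current_ee_pos()
best=None
for s in(1,-1):
    for nm,y,q in(("side",Y,W(-.115,.173,.15)),("rear",X,W(0,.35,.15))):
        print(s,nm,arm.solve_ik(q,rot(s*y)))
look("a")
try: arm.move_l([p[0],p[1],.32],feed=.25)
except Exception as e: print(repr(e))
E
```

```text
1 side [ 9.79056670e+00  2.43459442e+01  9.63619165e+01 -2.54444375e-14
  5.92921393e+01 -8.08855235e+01]
1 rear [ 2.30407037e+01  3.71080525e+01  7.07128152e+01 -2.54444375e-14
  7.21791323e+01  2.23646135e+01]
-1 side [ 9.79056670e+00  2.43459442e+01  9.63619165e+01 -2.54444375e-14
  5.92921393e+01  9.91144765e+01]
-1 rear [ 2.30407037e+01  3.71080525e+01  7.07128152e+01 -2.54444375e-14
  7.21791323e+01 -1.57635387e+02]
a len 0.2792 lead [-0.016   0.0337] tail [-0.0272  0.3127] skew 0.0400 t 0.15
```

```bash
python3 - <<'E'
from h import *
R=rot(Y)
arm.move_to(W(-.118,.173,.3),R)
arm.move_l(W(-.118,.173,.065),feed=.15); arm.sleep(.2)
f0=arm.current_force();print(arm.current_ee_pos(),arm.current_width(),f0)
for x in np.arange(-.100,-.0725,.004).tolist()+[-.073]:
    arm.move_l(W(x,.173,.065),feed=.03);print(round(x,4),(arm.current_force()-f0).round(2),arm.current_torque().round(2))
arm.move_l(W(-.085,.173,.065),feed=.1)
arm.move_l(W(-.16,.173,.12),feed=.2)
look("b")
E
```

```text
[0.49589823 0.14654869 0.06538531] 0.09091317442379827 [ 0.55268024 -0.14618627 -0.34997084]
-0.1 [-0.57 -0.25  0.22] [ 0.1  -0.14  0.01]
-0.096 [-0.11  0.21 -0.08] [ 0.1  -0.16 -0.  ]
-0.092 [-0.15  0.38 -0.17] [ 0.09 -0.14  0.03]
-0.088 [-0.14 -0.65 -0.24] [ 0.09 -0.13 -0.03]
-0.084 [-0.22 -0.96  0.01] [ 0.09 -0.12  0.03]
-0.08 [-0.33  0.08  1.07] [ 0.13 -0.14  0.07]
-0.076 [-1.07 -0.19 -0.19] [ 0.08 -0.1   0.02]
-0.073 [-0.64  0.08  1.22] [ 0.08 -0.14  0.01]
b len 0.2794 lead [0.0002 0.0314] tail [-3.000e-04  3.108e-01] skew 0.0019 t 9.07
```

View pics/b.png

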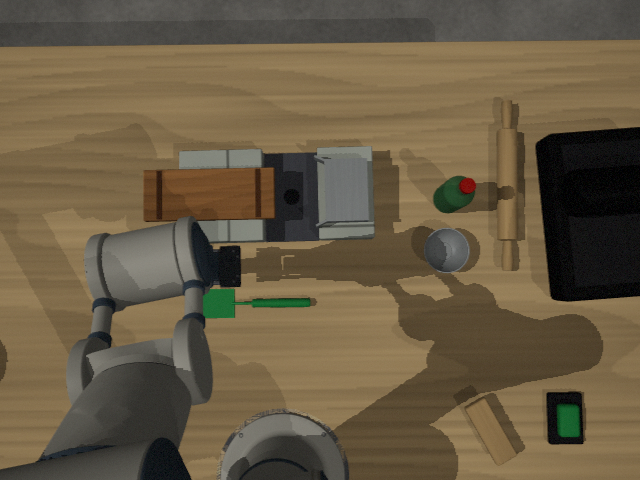

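The plank is now centred and square (lead x 0.0 mm, skew 0.002 rad), and the other objects are undisturbed. Next is the rear push, with a force log.

```bash
cat >> h.py <<'E'
def force(n=8):
    F=[]
    for _ in range(n): arm.sleep(.02);F.append(arm.current_force())
    return np.mean(F,0)
E
python3 - <<'E'
from h import *
arm.move_l(W(-.16,.173,.22),feed=.25)
arm.move_to(W(0,.355,.2),rot(X)); arm.grip(.07)
arm.move_l(W(0,.355,.065),feed=.15)
f0=force(15);print(f0,arm.current_ee_pos(),arm.current_t())
arm.move_l(W(0,.335,.065),feed=.1)
for y in (.30,.26,.24,.232):
    arm.move_l(W(0,y,.065),feed=.05);print(y,(arm.current_force()-f0).round(2),(force()-f0).round(2))
np.save("f0.npy",f0)
look("c")
E
```

```text
[ 0.0127735  -0.11112244 -0.01807248] [0.61181831 0.3300329  0.06568767] 13.0917
0.3 [ 0.02 -0.09  0.09] [0.14 0.4  0.17]
0.26 [ 0.03  0.91 -0.11] [-0.04  0.19 -0.09]
0.24 [ 0.49 -0.44  0.48] [-0.02 -0.    0.05]
0.232 [ 0.51 -0.19 -0.56] [ 0.06 -0.12  0.01]
c len 0.2769 lead [ 0.0002 -0.0666] tail [-1.000e-04  2.102e-01] skew 0.0011 t 16.68
```

View pics/c.png

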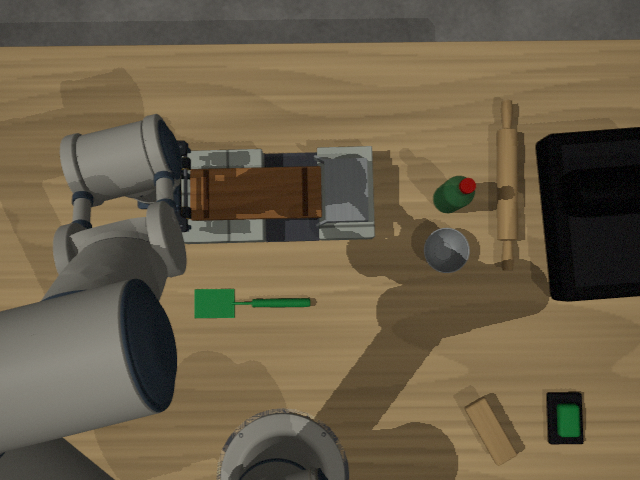

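Lead end is at (322, 192), between the flared guides, straight and centred; the gripper sits behind the tail. Now I'll feel for the stop in small steps.

```bash
python3 - <<'E'
from h import *
f0=np.load("f0.npy")
arm.move_l(W(0,.206,.065),feed=.04)
y=.206;log=[]
while y>.156:
    y-=.0015;arm.move_l(W(0,y,.065),feed=.02)
    f=force(6)-f0;log.append((round(y,4),*f.round(2)))
    if f@Y>3.0: break
for l in log[:2]+log[-14:]:print(*l)
print(D(arm.current_ee_pos()),arm.current_t())
E
```

```text
0.2045 -0.08 -0.12 0.05
0.203 0.1 1.11 -0.31
0.194 -0.27 0.38 -0.21
0.1925 -0.18 0.63 -0.18
0.191 0.1 0.6 -0.37
0.1895 -0.35 0.29 -0.2
0.188 0.07 0.39 -0.15
0.1865 0.08 0.25 -0.33
0.185 0.0 0.47 -0.24
0.1835 -0.19 0.6 0.06
0.182 -0.1 0.56 -0.37
0.1805 -0.12 0.52 -0.25
0.179 -0.21 1.14 -0.31
0.1775 -0.22 1.96 -0.89
0.176 -0.11 2.76 -1.42
0.1745 -0.55 3.04 -2.27
[-3.73986606e-05  1.74473923e-01] 24.8333
```

```bash
python3 - <<'E'
from h import *
f0=np.load("f0.npy")
for y in (.173,.1715,.171,.172,.173,.174,.175,.176,.177,.178,.179,.181,.185):
    arm.move_l(W(0,y,.065),feed=.01);print(y,(force(6)-f0).round(2),D(arm.current_ee_pos()).round(4))
    if y==.171: look("d")
look("e")
arm.move_l(W(0,.21,.065),feed=.1);look("f")
E
```

```text
0.173 [-0.15  3.96 -2.63] [-1.00e-04  1.73e-01]
0.1715 [-0.38  5.15 -2.67] [-0.      0.1715]
0.171 [-0.41  5.41 -2.4 ] [-0.      0.1712]
d len 0.2257 lead [-0.0004 -0.0738] tail [0.0008 0.1519] skew -0.0052 t 26.03
0.172 [-0.64  4.94 -2.13] [0.     0.1721]
0.173 [-0.31  4.32 -1.58] [-0.     0.173]
0.174 [-0.04  2.82 -1.1 ] [1.00e-04 1.74e-01]
0.175 [-0.21  1.56 -0.1 ] [0.    0.175]
0.176 [ 0.25  0.55 -0.11] [0.    0.176]
0.177 [ 0.2  -0.03 -0.27] [-0.     0.177]
0.178 [ 0.18  0.48 -0.17] [-0.     0.178]
0.179 [ 0.01 -0.16 -0.06] [0.    0.179]
0.181 [ 0.11  0.02 -0.22] [-0.     0.181]
0.185 [0.1  0.52 0.  ] [-0.     0.185]
e len 0.2290 lead [-0.0001 -0.0738] tail [0.0005 0.1551] skew -0.0027 t 29.98
f len 0.2288 lead [-0.0004 -0.0739] tail [0.0005 0.1549] skew -0.0039 t 30.43
```

```bash
python3 - <<'E'
from h import *
arm.move_l(W(0,.26,.2),feed=.2);look("g");arm.sleep(3);look("i")
s=arm.snapshot("scene")[120:360,180:500];cv2.imwrite("pics/s.png",cv2.resize(s,None,fx=2.4,fy=2.4,interpolation=cv2.INTER_CUBIC)[:,:,::-1])
a=cv2.imread("pics/top0.png").astype(int);b=cv2.imread("pics/i.png")
for n,(x0,y0,x1,y1) in dict(bottle=(428,170,480,218),pin=(490,95,525,275),spat=(190,285,320,322),katori=(422,226,472,274)).items():
    print(n,np.abs(a[y0:y1,x0:x1]-b[y0:y1,x0:x1]).mean().round(2))
E
```

```text
g len 0.2291 lead [ 0.0002 -0.0739] tail [0.0003 0.1551] skew -0.0005 t 31.35
i len 0.2284 lead [-0.0002 -0.0737] tail [0.0003 0.1547] skew -0.0019 t 34.4
bottle 8.42
pin 4.08
spat 8.21
katori 21.98
```

View pics/s.png

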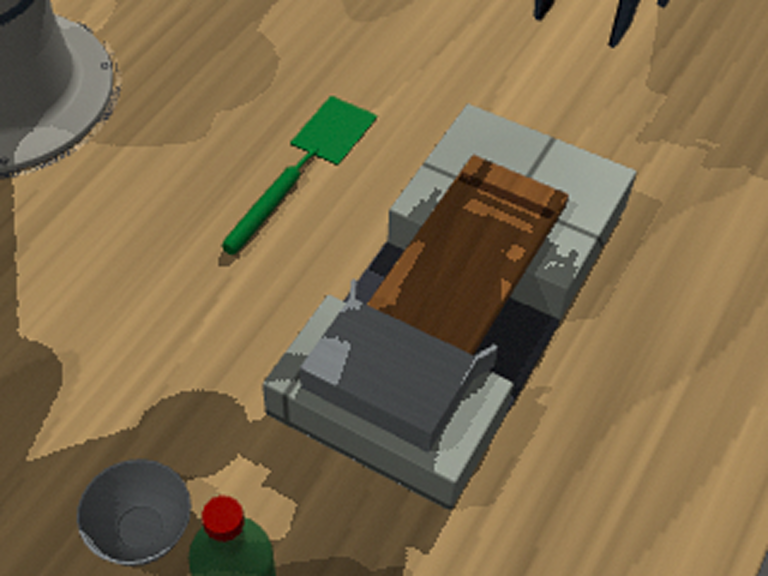

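View pics/i.png

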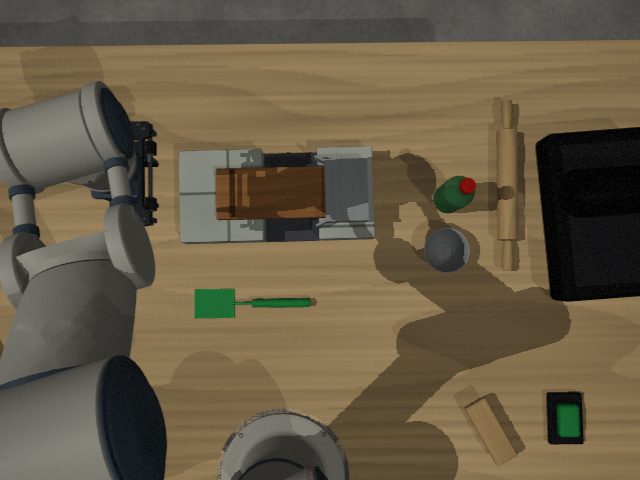

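```bash
python3 -c "
from rig import arm
arm.sign_off();print(arm.current_t())"
```

```text
the job is handed in; nothing more can be done
the job is handed in; nothing more can be done
```

The plank is across the drain and under the hood, resting against the pushed-in stop, and I handed the job in at about 34 s on the robot's clock. No verdict was reported.

**What I did:** I first nudged the plank sideways with the two open fingers, which centred and squared it. I then pushed it from the rear end in small steps while reading the force. The stop was felt at about 43 mm behind the mouth. I pushed roughly 8 mm further, to a peak of about 5.4 N along the push, then backed off slowly.

**Last checks:**
- **Position:** the visible part of the plank was centred to within 1 mm and square to within about 0.005 rad. The leading end should be about 46–48 mm inside the hood.
- **Stop:** from the force log and the rear end's position, it is still pushed in by about 3.5–5 mm. It can't be seen or read directly, so this is inferred.
- **Stillness:** the plank slid back about 3 mm when I let go. It then stayed put, to within camera noise (about 0.4 mm), for 3 s with the gripper clear.
- **Flatness:** the picture shows the plank lying across both sides, but I did not measure its tilt.
- **Other objects:** the katori, bottle, spatula and rolling pin look unmoved. A simple image comparison flagged the katori, but in the picture that is the arm's shadow over it; the bowl is in the same place.

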